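# Shut the loaded weld holder and turn it over

### The arm

A 6-joint arm with a two-finger parallel gripper is mounted at the origin on the work surface. World frame = base frame: x ahead of the robot, y to its left, z up, the work surface at z = 0. Lengths are in m, angles in rad, forces in N, time in s.
With the tool pointing down it reaches from about 0.35 to 0.975 m from the base axis. Payload 4.9 kg.
Tool frame: the origin (TCP) lies at the very end of the fingers, on their centre line; the grasp point (between the pads) lies 19 mm behind it; z points along the fingers, y is the direction in which the jaws open and shut (so a half turn about z gives the same grasp; the last joint's range is limited). The gripper opens to 85 mm and grips with 20 to 120 N. Pads are 22 mm wide; open, the fingers measure 114 mm over their backs; the gripper's body (76 mm by 85 mm) begins 54 mm behind the grasp point. The pads swing forward as they close: fully open they stand 13 mm farther back than shut.
Start: joints at [-1.33, 0.053, 1.613, -0, 1.476, -0.119], TCP at [0.22, -0.585, 0.231] pointing down, gripper open.
Joint ranges: [-3.01, 3.01], [-1.01, 2.22], [0.06, 2.58], [-1.02, 4.17], [0.09, 2.62], [-3.14, 3.14]. Speed limits (rad/s): [2.57, 2.57, 3.14, 3.14, 3.14, 3.14].

### API

Orientations are given as a rotation vector (axis times angle).
In Python, from station import ctrl gives the robot as it stands.
- The arm moves only by the tool step_arm, never from a script. Its argument "moves" is a list of rows, each a list of 5 numbers: the opening, from 0 (shut) to 1 (fully open), then the shift along the world's x, y, z in m, then the turn about the world's z in degrees. A call has 1 to 20 rows; each row shifts and turns the pose as measured when the row begins; what a row does not reach is not made up. A row lasts 1/8 s, in which the tool goes at most 62.5 mm and 10.7 degrees, less where a joint would pass 70% of its speed; a pose out of reach is approached as far as the arm can. A call is refused whole if a number of a shift passes 0.0625 or a number of a turn 10.7, either way. A call with a gripper value outside its range is refused whole. The fingers move at their own pace and stop on an object; "newtons" is the grip in N (left out, the last holds). Time passes only in rows, so rows that do not move let the fingers close. It gives the time, the measured TCP pose, the force and the opening at its end, in the units of the state.
- ctrl.get_obs(): the state, without advancing time (a new reading comes with each control period).
- ctrl.get_image(name): name is "scene" or "top" or "wrist"; returns a dict with "color" (480x640x3 uint8, red, green, blue), "camera_matrix" (3x3 intrinsics, pixels), "k1" (the pictures are not rectified: a ray, as slopes to the right and down, at radius r is drawn at 1 + k1 r^2 times it, then the intrinsics apply), "R" (3x3) and "t" (3): a world point X has camera coordinates R X + t; the wrist camera has in their place "T_tool_cam" (4x4, takes a point from camera to tool coordinates, whose origin is the TCP and whose axes are the flange's). Camera axes: x right, y down, z forward; pixel columns grow to the right and rows downward; lengths in m; the calibration is good to about 2 mm. A picture is of the moment at which its call begins: read the wrist's pose just before it. There is no depth.
- ctrl.finish_job(): hands the job in, once; it reports no verdict.
Trained networks look in a picture, given as the dict that the camera call returned (one of the last four; its "shot" number tells which), for a name from the list of things; names that differ only in an ending like _2 or _b are one class to them, and where a whole thing is asked for, a point or a joint stands for the part that bears it (a point fixed in the world has none). Each returns a list of dicts, best first, with "p" (0 to 1); they miss things now and then, are a little off and sometimes report something else, mostly with a low value. They report only what shows in the picture. A call takes as long as a camera call. They do not tell look-alikes from the thing itself.
- ctrl.spot_in(picture, query): "bbox" ([left, top, right, bottom] in pixels, round what is visible of it).
The state is a dict: "t": time; "q": joint angles; "dq": joint speeds; "effort": joint torques, N m; "tool_pos": TCP position; "tool_rot": TCP orientation; "contact_force": force on the tool from outside, world axes, zero at the start; "wrist_torque": the same for the moment, N m; "opening": finger opening in m.
Only numpy, scipy, OpenCV 4.12 (cv2) and the standard library are available. Lean on these libraries where they do the work, as an engineer would, in place of code of your own. Each camera call takes 0.05 s, during which the arm holds its last target.

### The job

One of the two hinged weld holders on the bench has a steel plate lying in its tray. Close that holder's lid fully down over the plate, then swing the whole holder over about its axle by its black tongue until it lies fully on its other side, bottom up, with the plate still shut inside. Do not push or work the other, empty holder.

Things in the scene. Friction and masses are not known exactly. Their poses are not given: they have to be found in the camera images.
- tongue (a point): Grip point of the loaded holder's black turning tongue: level, 14 mm wide (y), 10 thick, ends 14 mm beyond. Axes turn with the tray: +x to the tray edge (28 mm off) and the axle (108 mm off, along y, 45 mm above the bench, tongue level with it), z up at first. Tray starts flat on the robot's side; lifts with 3 N, turns 180 degrees up over the axle to a stop beyond, z down; sinks by its own weight past upright.
- lid_edge (a point): Middle of the free edge of the loaded holder's lid, on its outer face. Axes turn with the lid: z outer normal, +x to its hinge, which lies at x +62, z -6 mm, along y. Starts open 77 to 106 degrees, upright; shuts towards the robot and down, pushed with 3-4 N near the edge on its far face. Stiff hinge, no latch: stays where left, also upside down. Shut, this point is at x +28, z +12 mm in the tongue's axes.
- plate: The part: bare steel plate 44 x 62 x 8 mm, 0.17 kg, with a round boss 16 mm across, 2 mm high, in the middle of its top. Lies loose, boss up, in the loaded holder's tray (inside 52 x 74 mm, 12 deep). Origin: centre of its underside; z up at first.
- spare: The other holder, empty, lid open, same make and sizes: fixed base 190 x 130 x 8 mm; two posts 58 mm tall carry the axle; aluminium tray 62 (x) x 84 (y) x 16 mm swings on it; lid, a 62 x 84 x 6 mm plate with two windows beside a solid middle, hinged on the tray's axle-side rim, 18 mm from the axle and 6 mm above it. Origin: base underside, below the axle; x away from the robot, y along axle.
Mind the look-alikes: they are no part of the job. Of the things like the plate, leave any that is green, orange or pink; of the rest the larger one is meant.

How it is judged:
By the outcome, as a careful person would: the job done as asked, in the order asked, and still so for the second after the job is handed in, with the robot touching nothing.
It also fails if it takes over 51 s, if anything falls off the work surface, if the arm or the gripper's body presses on something with over 40 N, if the wrist force passes 120 N, or if a joint passes its speed limit or range.

## Working session

There is one attempt and no reset: what is moved stays moved. The work goes in short steps, Python scripts to look and compute and a tool call to move; the robot and the scene stay as the last step left them, time stands still between calls to the robot, and variables do not carry over. Pictures are saved under pics/ and viewed, and the job is handed in when it is done.

Besides the shell and the picture viewer there is one more tool, called after ">>>" in YAML: its name, and indented under it one key for each argument. step_arm: Moves the arm, as the interface text tells. Its arguments: {"type":"object","properties":{"moves":{"type":"array","items":{"type":"array","items":{"type":"number"}}},"newtons":{"type":"number"}},"required":["moves"]}

```bash
mkdir -p pics; ls; cat > h.py <<'E'
import numpy as np, cv2
from station import ctrl
def save(im,n): cv2.imwrite('pics/'+n,cv2.cvtColor(im['color'],cv2.COLOR_RGB2BGR))
def ray(im,uv):
    K=np.array(im['camera_matrix']);x=np.array([(uv[0]-K[0,2])/K[0,0],(uv[1]-K[1,2])/K[1,1]])
    s=x.copy()
    for _ in range(30): s=x/(1+im['k1']*(s@s))
    d=np.array([s[0],s[1],1.]);R=np.array(im['R']);t=np.array(im['t'])
    return -R.T@t, R.T@d
def atz(im,uv,z):
    o,d=ray(im,uv);return o+d*(z-o[2])/d[2]
def proj(im,X):
    c=np.array(im['R'])@np.array(X)+np.array(im['t']);s=c[:2]/c[2];s=s*(1+im['k1']*(s@s));K=np.array(im['camera_matrix'])
    return np.array([K[0,0]*s[0]+K[0,2],K[1,1]*s[1]+K[1,2]])
def tri(i1,a,i2,b):
    o1,d1=ray(i1,a);o2,d2=ray(i2,b)
    s=np.linalg.lstsq(np.c_[d1,-d2],o2-o1,rcond=None)[0];p,q=o1+d1*s[0],o2+d2*s[1]
    return (p+q)/2,np.linalg.norm(p-q)
E
python3 - <<'E'
from h import *
for n in('scene','top'):
    im=ctrl.get_image(n);save(im,n+'0.png')
    for q in('tongue','lid_edge','plate','spare'):
        print(n,q,[([int(v) for v in d['bbox']],round(d['p'],2)) for d in ctrl.spot_in(im,q)][:5])
    print(im['k1'],im['t'],im['camera_matrix'])
    np.save(n+'.npy',im,allow_pickle=True)
print(ctrl.get_obs())
E
```

```text
pics
scene tongue [([352, 313, 447, 396], 0.81)]
scene lid_edge [([360, 312, 412, 384], 0.81), ([380, 323, 428, 369], 0.26)]
scene plate [([328, 224, 373, 260], 0.98), ([394, 326, 428, 368], 0.8), ([444, 285, 473, 317], 0.7), ([391, 241, 430, 272], 0.7), ([256, 282, 303, 320], 0.67)]
scene spare [([135, 177, 266, 291], 0.7)]
-0.005058940855538992 [ 0.29831465 -0.2386473   0.89518186] [[434.06698199   0.         326.90092919]
 [  0.         434.06698199 238.12630116]
 [  0.           0.           1.        ]]
top tongue [([151, 172, 226, 264], 0.65)]
top lid_edge [([153, 180, 216, 202], 0.82)]
top plate [([299, 153, 337, 202], 0.87), ([298, 266, 329, 308], 0.87), ([168, 288, 199, 317], 0.86), ([163, 197, 209, 232], 0.67), ([242, 298, 271, 332], 0.66)]
top spare [([381, 103, 498, 250], 0.61)]
-0.12312247280150017 [-0.00684383  0.442886    0.70914488] [[475.15206146   0.         323.00615952]
 [  0.         475.15206146 246.52909   ]
 [  0.           0.           1.        ]]
{'t': 0.5, 'q': array([-1.33003426e+00,  5.27268372e-02,  1.61293955e+00,  1.44490998e-05,
        1.47597590e+00, -1.18987644e-01]), 'dq': array([ 0.00012579,  0.00018876, -0.00219201,  0.00184384, -0.00077997,
       -0.00142969]), 'effort': array([-6.78960623e-04, -3.93217635e+01, -3.70026004e+01, -1.33031649e-04,
        1.37035615e-03, -2.61615092e-06]), 'tool_pos': array([ 0.22002948, -0.58495816,  0.23126327]), 'tool_rot': array([-3.09085726e+00, -5.62040050e-01, -1.78084646e-05]), 'contact_force': array([-0.17954296, -0.51619853,  0.09543536]), 'wrist_torque': array([ 0.00516485,  0.01258508, -0.00266014]), 'opening': 0.08551132782633941}
```

View pics/scene0.png

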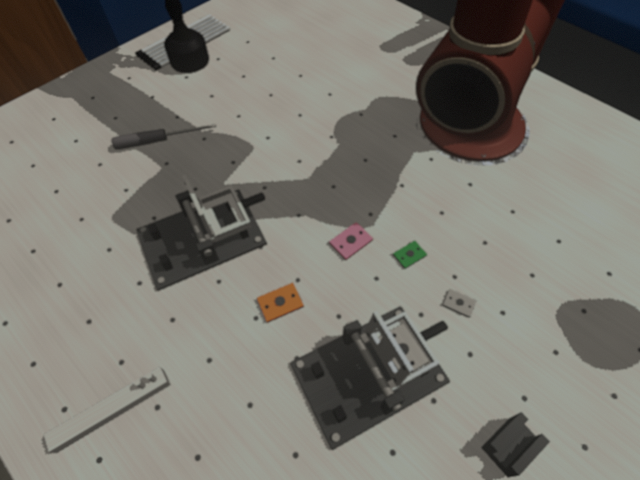

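View pics/top0.png

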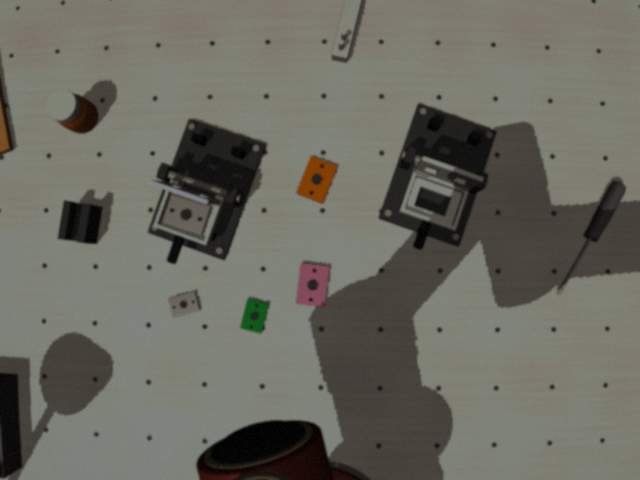

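```bash
python3 - <<'E'
import cv2
a=cv2.imread('pics/scene0.png')[280:430,320:500];cv2.imwrite('pics/sc_z.png',cv2.resize(a,None,fx=4,fy=4,interpolation=2))
a=cv2.imread('pics/top0.png')[125:275,100:280];cv2.imwrite('pics/tp_z.png',cv2.resize(a,None,fx=4,fy=4,interpolation=2))
E
```

```text
(no output)
```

View pics/sc_z.png

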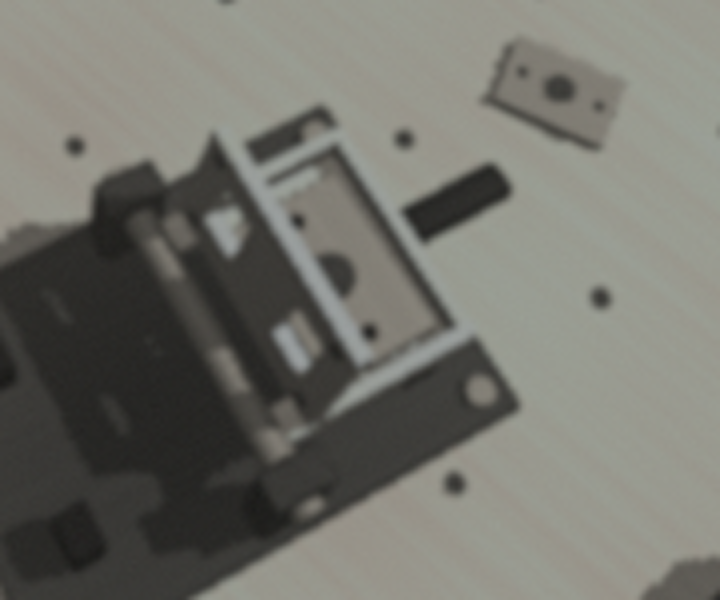

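View pics/tp_z.png

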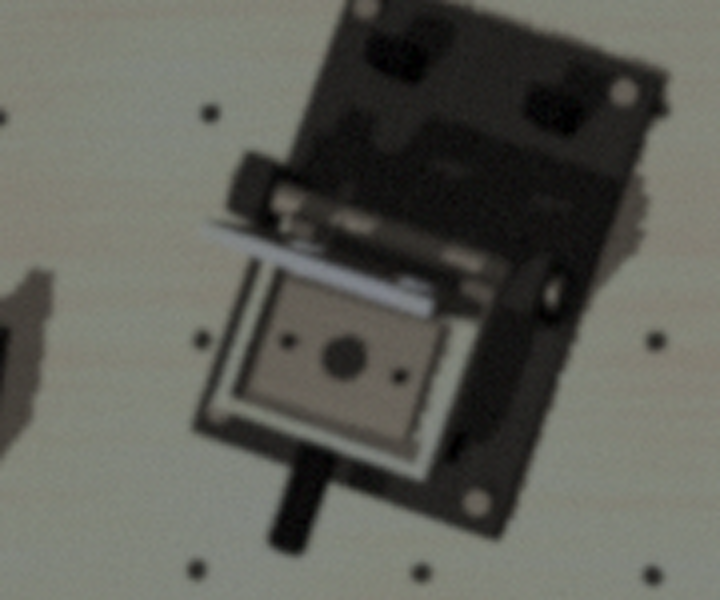

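```bash
cat > fit.py <<'E'
from h import *
from scipy.optimize import least_squares
S=np.load('scene.npy',allow_pickle=True).item();T=np.load('top.npy',allow_pickle=True).item()
# world from tongue-axes point with tray flat
def W(p,v):
    c,s=np.cos(p[2]),np.sin(p[2]);return np.array([p[0]+c*v[0]-s*v[1],p[1]+s*v[0]+c*v[1],.045+v[2]])
def lid(p,u,y,n): # u distance from hinge, n normal offset above inner face
    a=p[3];d=np.array([-np.cos(a),0,np.sin(a)]);N=np.array([np.sin(a),0,np.cos(a)])
    v=np.array([.090,y,.006])+d*u+N*n;return W(p,v)
E
cat > run.py <<'E'
from fit import *
z=lambda x,y,ox,oy:np.array([ox+x/4,oy+y/4])
t=lambda x,y:z(x,y,100,125); s=lambda x,y:z(x,y,320,280)
obs=[(T,t(288,548),lambda p:W(p,(-.014,0,.003))),(T,t(203,415),lambda p:W(p,(.028,.042,.006))),(T,t(425,478),lambda p:W(p,(.028,-.042,.006))),
(S,s(500,178),lambda p:W(p,(-.014,0,.003))),(S,s(338,135),lambda p:W(p,(.028,.042,.006))),(S,s(468,333),lambda p:W(p,(.028,-.042,.006))),
(T,t(207,222),lambda p:lid(p,.062,.042,.003)),(T,t(432,308),lambda p:lid(p,.062,-.042,.003)),
(S,s(220,138),lambda p:lid(p,.062,.042,.003)),(S,s(365,358),lambda p:lid(p,.062,-.042,.003))]
for m in(-.3,.3): pass
f=lambda p:np.concatenate([proj(i,g(p))-u for i,u,g in obs])
p0=atz(T,t(300,500),.045);r=least_squares(f,[p0[0],p0[1],-.3,1.5],loss='soft_l1')
p=r.x;print(p0,p,np.degrees(p[2:]));print(f(p).reshape(-1,2).round(1))
print('axle',W(p,(.108,0,0)),'lid_edge',lid(p,.062,0,.006))
print('plate pix',atz(T,t(345,358),.04))
np.save('p.npy',p)
E
python3 run.py
```

```text
[0.43440931 0.21253407 0.045     ] [ 0.4304213   0.21356249 -0.34765314  1.44372354] [-19.91905759  82.71926555]
[[ -1.8  -0.3]
 [  2.9  -4.3]
 [ -0.1   0.2]
 [  1.   -2.1]
 [ 34.1  47.8]
 [-31.7 -54.2]
 [ -0.3   0.1]
 [  0.9   0.1]
 [ 35.   53.3]
 [-36.4 -60.8]]
axle [0.53196018 0.17676772 0.045     ] lid_edge [0.51324534 0.18354944 0.11326049]
plate pix [0.48681233 0.19844493 0.04      ]
```

```bash
sed -i 's/s(338,135),lambda p:W(p,(.028,.042/s(468,333),lambda p:W(p,(.028,.042/; s/s(468,333),lambda p:W(p,(.028,-.042/s(338,135),lambda p:W(p,(.028,-.042/; s/s(220,138),lambda p:lid(p,.062,.042/s(365,358),lambda p:lid(p,.062,.042/; s/s(365,358),lambda p:lid(p,.062,-.042/s(220,138),lambda p:lid(p,.062,-.042/' run.py; python3 run.py
cat > ov.py <<'E'
from fit import *
p=np.load('p.npy')
for im,n,c in((T,'ovt.png',(100,125)),(S,'ovs.png',(320,280))):
    a=cv2.cvtColor(im['color'],cv2.COLOR_RGB2BGR)[c[1]:c[1]+150,c[0]:c[0]+180];a=cv2.resize(a,None,fx=4,fy=4,interpolation=2)
    def pl(P,col):
        q=np.array([(proj(im,x)-c)*4 for x in P]).astype(int);cv2.polylines(a,[q],True,col,1)
    for x0,x1,y0,z in((.028,.09,.042,.006),(-.014,.028,.007,.005)): pl([W(p,v) for v in((x0,-y0,z),(x0,y0,z),(x1,y0,z),(x1,-y0,z))],(0,0,255))
    for n_ in(0,.006): pl([lid(p,u,y,n_) for u,y in((0,-.042),(0,.042),(.062,.042),(.062,-.042))],(0,255,0))
    cv2.imwrite('pics/'+n,a)
E
python3 ov.py
```

```text
[0.43440931 0.21253407 0.045     ] [ 0.43196171  0.21378633 -0.33267722  1.42612563] [-19.0610005  81.7109799]
[[-1.8 -1.3]
 [ 2.4 -5. ]
 [-0.3 -1.4]
 [ 0.5 -1.3]
 [ 1.6 -0.7]
 [ 0.1 -3.4]
 [-1.7 -0.1]
 [-0.2 -1.1]
 [-0.1 -0.3]
 [ 0.  -4.2]]
axle [0.53404023 0.17851627 0.045     ] lid_edge [0.51419068 0.18537467 0.11321731]
plate pix [0.48681233 0.19844493 0.04      ]
```

View pics/ovt.png

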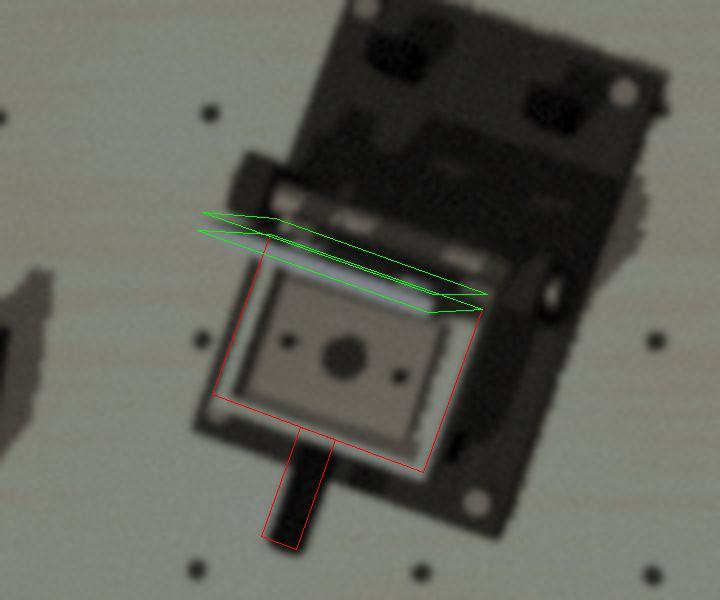

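View pics/ovs.png

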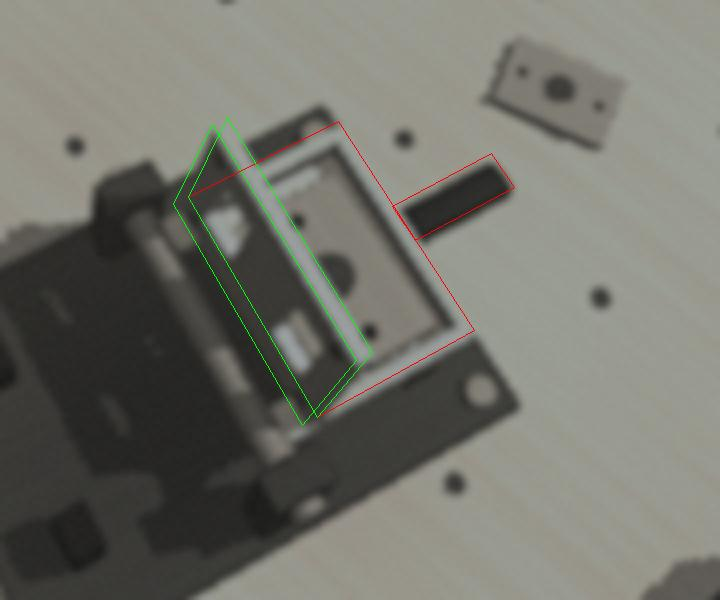

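```bash
python3 - <<'E'
import cv2,numpy as np
for n,(x,y) in(('top',(135,165)),('scene',(355,300))):
    a=cv2.imread(f'pics/{n}0.png')[y:y+105,x:x+105];a=cv2.resize(a,(0,0),fx=5.7,fy=5.7,interpolation=2)
    a=np.clip(255*(a/255.)**.6*1.1,0,255).astype('uint8')
    for k in range(0,105,10):
        cv2.putText(a,str(x+k),(int(k*5.7),8),0,.3,(0,0,255));cv2.putText(a,str(y+k),(0,int(k*5.7)+4),0,.3,(0,0,255))
        for j in range(0,105,10): cv2.circle(a,(int((k+.5)*5.7),int((j+.5)*5.7)),1,(0,255,255),-1)
    cv2.imwrite(f'pics/{n}_g.png',a)
E
```

```text
(no output)
```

View pics/top_g.png

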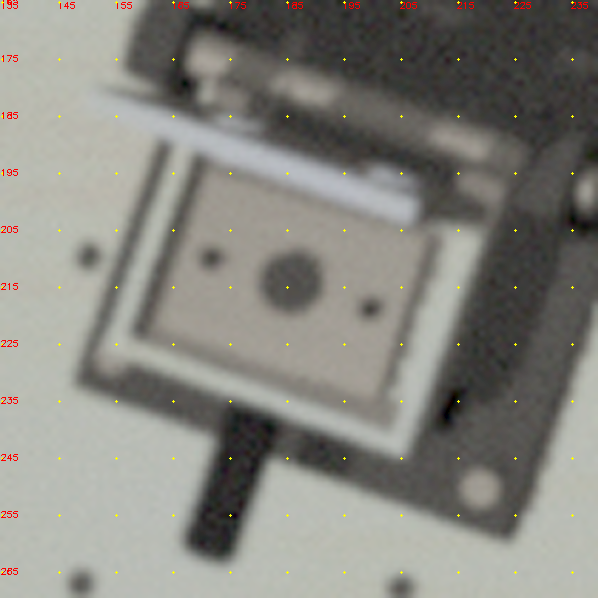

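View pics/scene_g.png

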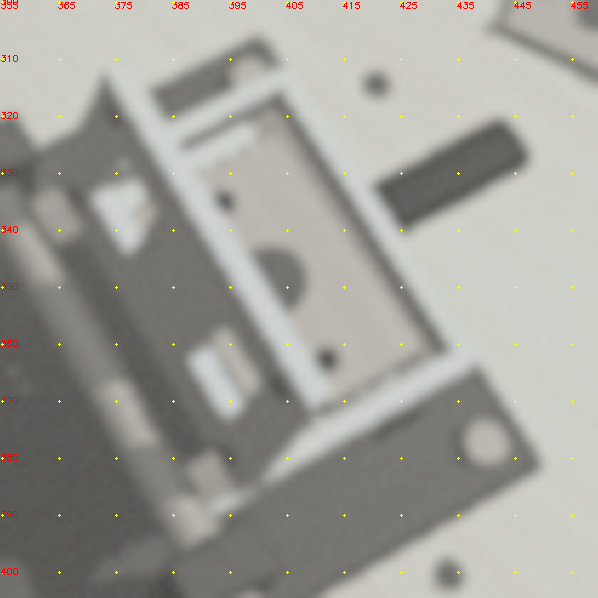

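```bash
cat > run.py <<'E'
from fit import *
import fit
t=lambda x,y:np.array([x/5.7-.5+135,y/5.7-.5+165]); s=lambda x,y:np.array([x/5.7-.5+355,y/5.7-.5+300])
z=lambda p:np.array([0,0,p[4]])
def add(im,uv,g): obs.append((im,uv,g))
obs=[]
R=lambda x,y,h:(lambda p:W(p,(x,y,h))+z(p))
L=lambda y:(lambda p:lid(p,.062,y,.003)+z(p))
obs=[(T,t(208,552),R(-.014,0,.003)),(T,t(252,412),R(.028,0,.005)),(T,t(104,358),R(.028,.042,.006)),(T,t(407,457),R(.028,-.042,.006)),
(T,t(418,208),L(-.042)),(T,t(97,95),L(.042)),
(S,s(478,362),R(.028,.042,.006)),(S,s(285,72),R(.028,-.042,.006)),(S,s(515,140),R(-.014,0,.003)),(S,s(390,208),R(.028,0,.005)),
(S,s(317,405),L(.042)),(S,s(113,82),L(-.042))]
f=lambda p:np.concatenate([proj(i,g(p)+(np.r_[p[5:7],0] if i is T else -np.r_[p[5:7],0]))-u for i,u,g in obs]+[p[4:]*500])
r=least_squares(f,[.43,.21,-.33,1.43,0,0,0],loss='soft_l1')
p=r.x;print(p,np.degrees(p[2:4]));print(f(p)[:-3].reshape(-1,2).round(1))
print('axle',W(p,(.108,0,0)),'lid_edge',lid(p,.062,0,.006))
np.save('p.npy',p)
E
python3 run.py; python3 ov.py
```

```text
[ 4.30183380e-01  2.14193557e-01 -3.20810816e-01  1.46974473e+00
 -2.06174225e-03 -1.46464152e-03 -1.40112839e-04] [-18.38110579  84.21017022]
[[-0.4  1.6]
 [ 0.8 -1.2]
 [ 0.3 -1. ]
 [ 0.1  0.3]
 [ 0.2  0. ]
 [-1.3  0.1]
 [ 0.8  0.1]
 [ 0.1 -0.8]
 [ 0.6 -0.4]
 [-1.7  0.7]
 [ 0.3  0.8]
 [-0.7 -1.2]]
axle [0.53267323 0.18013726 0.045     ] lid_edge [0.51532098 0.18590322 0.11328899]
```

View pics/ovt.png

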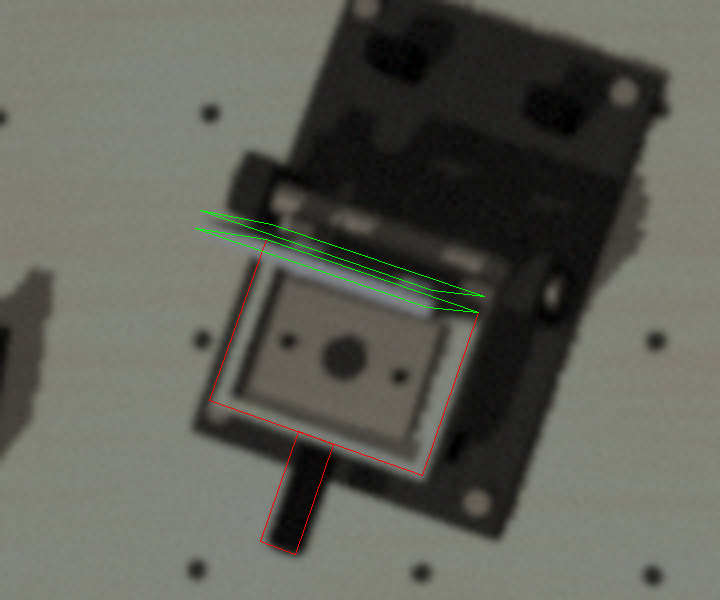

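View pics/ovs.png

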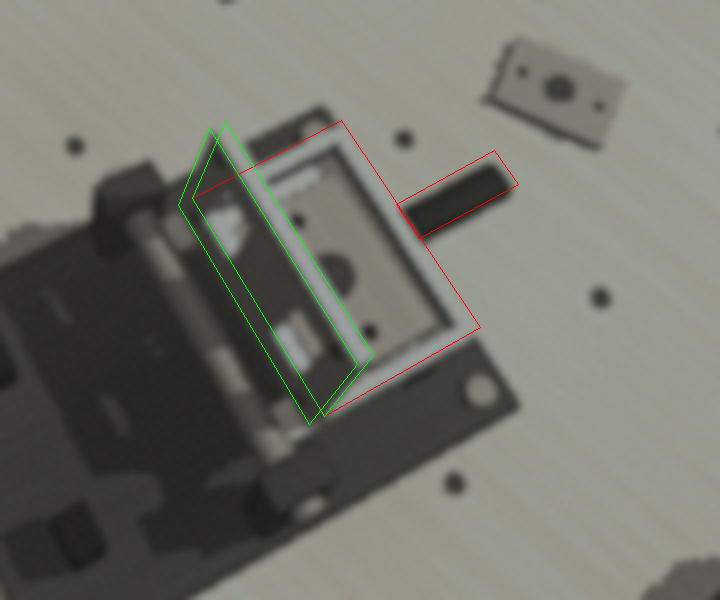

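>>> step_arm:
  moves:
    - [0,0.022,0.047,0,8.8]
    - [0,0.022,0.047,0,8.8]
    - [0,0.022,0.047,0,8.8]
    - [0,0.022,0.047,0,8.8]
    - [0,0.022,0.047,0,8.8]
    - [0,0.022,0.047,0,8.8]
    - [0,0.022,0.047,0,8.8]
    - [0,0.022,0.047,0,8.8]
    - [0,0.022,0.047,0,8.8]
    - [0,0.022,0.047,0,8.8]
    - [0,0.022,0.047,0,8.8]
    - [0,0.022,0.047,0,8.8]
    - [0,0.022,0.047,0,8.8]
    - [0,0.022,0.047,0,8.8]
    - [0,0.02,0.047,0,8.8]
    - [0,0.02,0.047,0,8.8]
  newtons: 25

```text
t: 2.5
tool_pos: [0.575, 0.1895, 0.2352]
tool_rot: [0.388, 3.107, 0.013]
contact_force: [1.3, 0.3, 0.8]
opening: -0.0002
```

```bash
cat >> h.py <<'E'
from scipy.spatial.transform import Rotation as Ro
def wrist(n=None):
    o=ctrl.get_obs();im=ctrl.get_image('wrist');A=np.eye(4);A[:3,:3]=Ro.from_rotvec(o['tool_rot']).as_matrix();A[:3,3]=o['tool_pos']
    M=np.linalg.inv(A@np.array(im['T_tool_cam']));im['R']=M[:3,:3];im['t']=M[:3,3]
    if n: save(im,n)
    return im,o
def st(tilt=True):
    o=ctrl.get_obs();m=Ro.from_rotvec(o['tool_rot']).as_matrix();p=np.load('p.npy')
    d=o['tool_pos'][:2]-p[:2];c,s=np.cos(p[2]),np.sin(p[2])
    print('t',round(o['t'],2),'pos',o['tool_pos'].round(4),'ydir',np.degrees(np.arctan2(m[1,1],m[0,1])).round(2),'zt',m[:,2].round(3),'local',np.round([d[0]*c+d[1]*s,-d[0]*s+d[1]*c,o['tool_pos'][2]-.045],4),'F',o['contact_force'].round(1),'tau',np.round(o['wrist_torque'],2),'op',round(o['opening'],4))
E
python3 - <<'E'
from h import *
im,o=wrist('w1.png');np.save('w1.npy',im,allow_pickle=True);st()
E
```

```text
t 2.55 pos [0.5762 0.1944 0.2348] ydir 76.2 zt [ 0.012  0.011 -1.   ] local [0.1448 0.0272 0.1898] F [-4.   1.2  0.2] tau [0.06 0.06 0.  ] op -0.0002
```

View pics/w1.png

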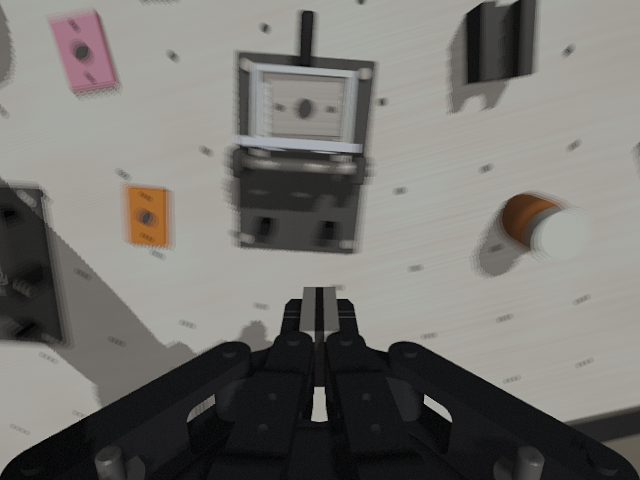

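>>> step_arm:
  moves:
    - [0,-0.02,-0.023,0,-4.6]
    - [0,0,0,0,0]
    - [0,0,0,0,0]

```text
t: 2.92
tool_pos: [0.5565, 0.1734, 0.2345]
tool_rot: [0.497, 3.091, 0.02]
contact_force: [0.1, -0.3, 0.0]
opening: 0.0002
```

```bash
python3 - <<'E'
from h import *
im,o=wrist('w2.png');np.save('w2.npy',im,allow_pickle=True);st()
a=im['color'][:,:,::-1]
a=cv2.resize(a[20:260,180:440],None,fx=3,fy=3,interpolation=2)
p=np.load('p.npy')
cv2.imwrite('pics/w2z.png',cv2.resize(a,(650,600)))
E
```

```text
t 2.98 pos [0.5565 0.1734 0.2346] ydir 71.73 zt [ 0.013  0.011 -1.   ] local [0.1328 0.0011 0.1896] F [0.5 0.1 0.2] tau [-0.01  0.01  0.01] op -0.0003
```

View pics/w2z.png

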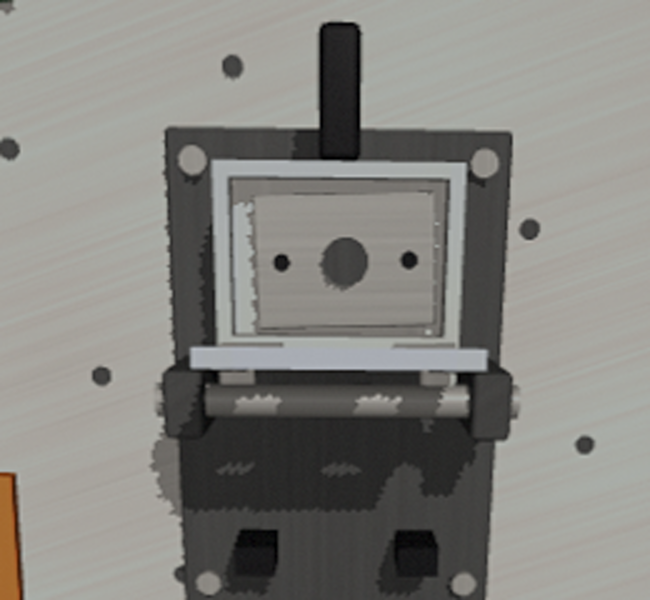

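```bash
cat > run2.py <<'E'
from fit import *
w=np.load('w2.npy',allow_pickle=True).item()
k=lambda x,y:np.array([x/2.5+180-.3,y/2.5+20-.3])
def Wt(x,y,h): return lambda p:W(p,(x,y,h))+[0,0,p[4]]
def L(y,n): return lambda p:lid(p,.062,y,n)+[0,0,p[4]]
obs=[(340,24,Wt(-.014,0,.005)),(340,158,Wt(.028,0,.005)),(211,160,Wt(.028,-.042,.006)),(467,163,Wt(.028,.042,.006)),(190,369,L(-.042,.006)),(488,371,L(.042,.006)),(190,347,L(-.042,0)),(488,350,L(.042,0))]
f=lambda p:np.concatenate([proj(w,g(p))-k(x,y) for x,y,g in obs]+[p[4:]*500])
r=least_squares(f,[.43,.21,-.33,1.43,0],loss='soft_l1');p=r.x
print(p,np.degrees(p[2:4]));print(f(p)[:-1].reshape(-1,2).round(1))
print('axle',W(p,(.108,0,0)),'lid_edge',lid(p,.062,0,.006))
np.save('pw.npy',p)
E
python3 run2.py
```

```text
[ 4.31334603e-01  2.14689336e-01 -3.29863317e-01  1.44386559e+00
  3.87166416e-04] [-18.89977588  82.72740423]
[[ 0.1 -1.8]
 [-0.2  1.5]
 [ 0.2  0.1]
 [-0.   0. ]
 [ 0.3 -0. ]
 [-0.4  0.1]
 [ 0.1  0.1]
 [-0.1 -0.2]]
axle [0.53351196 0.17970665 0.045     ] lid_edge [0.51468781 0.18615152 0.11326076]
```

>>> step_arm:
  moves:
    - [0,-0.001,-0.001,-0.045,-0.6]
    - [0,0,0,-0.045,0]
    - [0,0,0,-0.038,0]
    - [0,0,0,0,0]

```text
t: 3.48
tool_pos: [0.5576, 0.1723, 0.1059]
tool_rot: [0.513, 3.083, 0.023]
contact_force: [-0.7, -0.4, -0.8]
opening: -0.0003
```

```bash
cp pw.npy p.npy; python3 -c "
from h import *
st();save(ctrl.get_image('scene'),'s1.png')"
```

```text
t 3.48 pos [0.5576 0.1723 0.1059] ydir 71.12 zt [ 0.018  0.012 -1.   ] local [0.1332 0.0008 0.0609] F [-0.7 -0.4 -0.8] tau [ 0.04 -0.04  0.03] op -0.0003
```

View pics/s1.png

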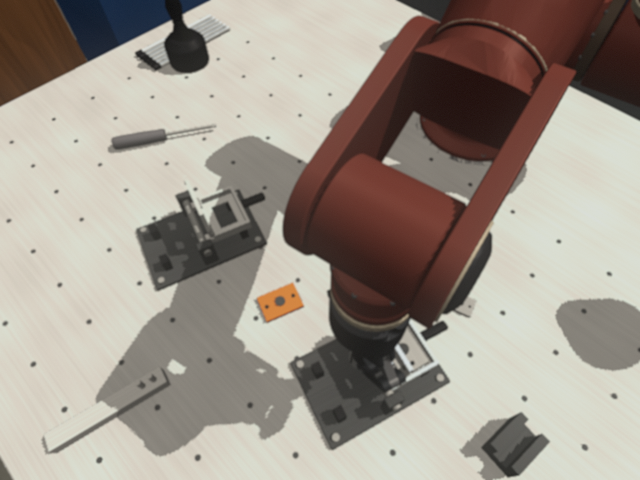

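>>> step_arm:
  moves:
    - [0,-0.012,0.004,-0.006,0]
    - [0,-0.012,0.004,0,0]
    - [0,-0.009,0.003,0,0]
    - [0,-0.009,0.003,-0.001,0]
    - [0,-0.009,0.003,-0.003,0]
    - [0,0,0,0,0]

```text
t: 4.28
tool_pos: [0.51, 0.1916, 0.1062]
tool_rot: [0.508, 3.065, 0.032]
contact_force: [-0.7, 0.2, -0.3]
opening: 0.0
```

```bash
python3 -c "
from h import *
st()"
```

```text
t 4.28 pos [0.51   0.1916 0.1062] ydir 71.19 zt [ 0.038  0.015 -0.999] local [0.0819 0.0036 0.0612] F [-0.7  0.2 -0.3] tau [ 0.02 -0.01  0.  ] op 0.0
```

```bash
python3 -c "
from h import *
print(ctrl.get_obs()['q'].round(3));im,o=wrist('w3.png');st()"
```

```text
[ 0.22  -0.053  1.936  0.006  1.219 -1.024]
t 4.33 pos [0.5103 0.1916 0.1064] ydir 71.18 zt [ 0.038  0.015 -0.999] local [0.0822 0.0037 0.0614] F [0.5 0.7 0.9] tau [-0.01  0.03  0.01] op -0.0
```

View pics/w3.png

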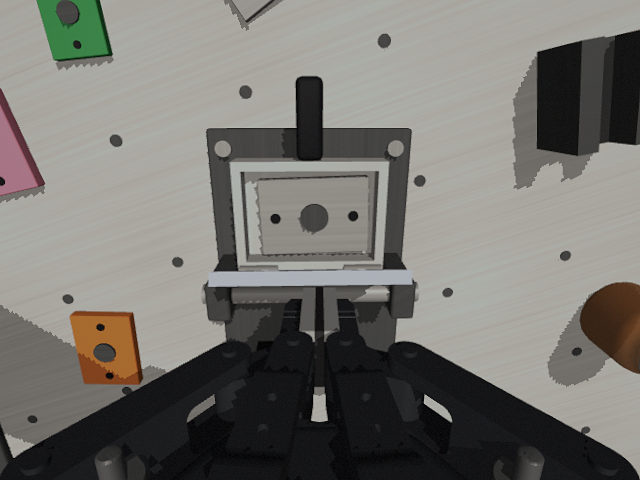

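```bash
cat > chk.py <<'E'
from fit import *
p=np.load('p.npy')[:4].copy()
im,o=wrist('w4.png')
for a in(90,82.7,75,70,60):
    p[3]=np.radians(a);print(a,[proj(im,lid(p,.062,y,n)).round(0) for y in(-.042,.042) for n in(0,.006)])
print('tongue end',proj(im,W(p,(-.014,0,.005))),'near rim',proj(im,W(p,(.028,-.042,.006))),proj(im,W(p,(.028,.042,.006))),'tcp',proj(im,o['tool_pos']))
E
python3 chk.py; python3 -c "
import cv2
a=cv2.imread('pics/w4.png')[60:380,180:440];cv2.imwrite('pics/w4z.png',cv2.resize(a,None,fx=1.85,fy=1.85,interpolation=2))"
```

```text
90 [array([211., 332.]), array([213., 344.]), array([410., 329.]), array([409., 341.])]
82.7 [array([210., 315.]), array([211., 328.]), array([411., 312.]), array([411., 325.])]
75 [array([209., 295.]), array([209., 309.]), array([412., 293.]), array([412., 307.])]
70 [array([208., 282.]), array([208., 297.]), array([412., 280.]), array([412., 294.])]
60 [array([209., 256.]), array([208., 270.]), array([411., 254.]), array([412., 268.])]
tongue end [308.96164165  75.21198206] near rim [229.45450376 162.00188443] [389.1004209  161.35469636] tcp [319.64246317 305.77378486]
```

View pics/w4z.png

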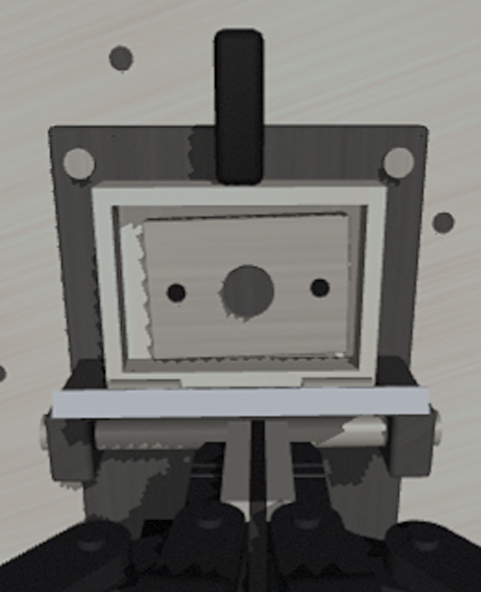

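>>> step_arm:
  moves:
    - [0,-0.003,0.001,-0.01,0]
    - [0,-0.003,0.001,-0.008,0]
    - [0,-0.002,0,-0.004,0]
    - [0,0,0,0,0]

```text
t: 4.88
tool_pos: [0.5044, 0.1939, 0.0847]
tool_rot: [0.509, 3.06, 0.035]
contact_force: [1.5, -0.8, 2.0]
opening: -0.0
```

```bash
python3 -c "
from h import *
st()"
```

```text
t 4.88 pos [0.5044 0.1939 0.0847] ydir 71.14 zt [ 0.042  0.016 -0.999] local [0.0759 0.004  0.0397] F [ 1.5 -0.8  2. ] tau [ 0.01 -0.1  -0.  ] op -0.0
```

>>> step_arm:
  moves:
    - [0,-0.006,0.001,-0.002,0]
    - [0,-0.006,0.001,-0.002,0]
    - [0,-0.006,0.001,-0.003,0]
    - [0,-0.003,0,-0.006,0]
    - [0,-0.002,0,-0.005,0]
    - [0,0,0,0,0]

```text
t: 5.62
tool_pos: [0.4801, 0.1977, 0.0656]
tool_rot: [0.509, 3.059, 0.037]
contact_force: [1.6, -0.4, 1.6]
opening: -0.0003
```

```bash
python3 -c "
from h import *
st()"
```

```text
t 5.62 pos [0.4801 0.1977 0.0656] ydir 71.14 zt [ 0.044  0.017 -0.999] local [ 0.0516 -0.0003  0.0206] F [ 1.6 -0.4  1.6] tau [ 0.02 -0.22  0.03] op -0.0003
```

Now press down to shut.

>>> step_arm:
  moves:
    - [0,0,0,-0.004,0]
    - [0,0,0,-0.004,0]
    - [0,0,0,-0.002,0]
    - [0,0,0,-0.002,0]

```text
t: 6.12
tool_pos: [0.4789, 0.1982, 0.0567]
tool_rot: [0.51, 3.066, 0.035]
contact_force: [-8.5, -2.2, 18.6]
opening: 0.0002
```

```bash
python3 -c "
from h import *
st()"
```

```text
t 6.12 pos [0.4789 0.1982 0.0567] ydir 71.15 zt [ 0.036  0.017 -0.999] local [ 0.0503 -0.0002  0.0117] F [-8.5 -2.2 18.6] tau [-0.3   1.51 -0.01] op 0.0002
```

>>> step_arm:
  moves:
    - [0,0,0,0.03,0]
    - [0.6,0,0,0.04,0]
    - [0.6,-0.024,0.008,0.02,0]
    - [0.6,-0.023,0.008,0,0]
    - [0.6,0,0,0,0]
    - [0.6,0,0,0,0]

```text
t: 6.88
tool_pos: [0.4272, 0.2114, 0.1431]
tool_rot: [0.512, 3.076, 0.021]
contact_force: [0.1, 0.0, -0.0]
opening: 0.051
```

```bash
python3 -c "
from h import *
st();print(ctrl.get_obs()['q'].round(3))
im,o=wrist('w5.png')"
```

```text
t 6.88 pos [0.4272 0.2114 0.1431] ydir 71.1 zt [ 0.025  0.01  -1.   ] local [-0.0028 -0.0045  0.0981] F [ 0.1  0.  -0. ] tau [0.05 0.03 0.07] op 0.051
[ 3.020e-01 -2.630e-01  2.055e+00  2.000e-03  1.323e+00 -9.390e-01]
```

View pics/w5.png

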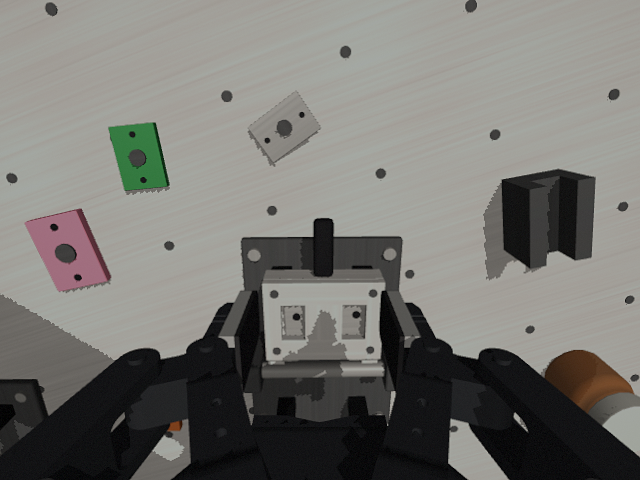

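```bash
python3 chk.py|tail -1
```

```text
tongue end [323.98439708 221.30268878] near rim [263.43049623 280.25779045] [384.04044362 279.1480815 ] tcp [319.63355678 305.77721186]
```

>>> step_arm:
  moves:
    - [0.6,0.004,0.003,-0.04,0]
    - [0.6,0,0,-0.04,0]
    - [0.6,0,0,-0.034,0]
    - [0.6,0,0,0,0]

```text
t: 7.48
tool_pos: [0.4334, 0.2131, 0.0258]
tool_rot: [0.517, 3.075, 0.02]
contact_force: [0.0, 0.5, -0.1]
opening: 0.0512
```

```bash
python3 -c "
from h import *
st()"
```

```text
t 7.47 pos [0.4334 0.2131 0.0258] ydir 70.93 zt [ 0.025  0.009 -1.   ] local [ 0.0024 -0.0009 -0.0192] F [ 0.   0.5 -0.1] tau [-0.02  0.03 -0.05] op 0.0512
```

Good. Grip.

>>> step_arm:
  moves:
    - [0,0,0,0,0]
    - [0,0,0,0,0]
    - [0,0,0,0,0]
    - [0,0,0,0,0]
  newtons: 30

```text
t: 7.98
tool_pos: [0.4356, 0.2135, 0.0291]
tool_rot: [0.516, 3.071, 0.023]
contact_force: [0.8, 0.5, -3.6]
opening: 0.0132
```

```bash
python3 -c "
from h import *
st();save(ctrl.get_image('top'),'t2.png')"
```

```text
t 7.97 pos [0.4356 0.2135 0.0291] ydir 70.94 zt [ 0.029  0.01  -1.   ] local [ 0.0045  0.0002 -0.0159] F [ 0.8  0.5 -3.6] tau [-0.03  0.13  0.09] op 0.0132
```

>>> step_arm:
  moves:
    - [0,0.001,0,0.009,0]
    - [0,0.001,0,0.009,0]
    - [0,0.002,-0.001,0.009,0]
    - [0,0.002,-0.001,0.009,0]
    - [0,0.004,-0.001,0.008,0]
    - [0,0.004,-0.001,0.008,0]
    - [0,0,0,0,0]

```text
t: 8.9
tool_pos: [0.4504, 0.2084, 0.0841]
tool_rot: [0.518, 3.071, 0.021]
contact_force: [1.2, -0.9, -4.8]
opening: 0.0132
```

```bash
python3 -c "
from h import *
st();print(ctrl.get_obs()['q'].round(3));im,o=wrist('w6.png')"
```

```text
t 8.9 pos [0.4504 0.2084 0.0841] ydir 70.87 zt [ 0.029  0.009 -1.   ] local [0.0201 0.0002 0.0391] F [ 1.2 -0.9 -4.8] tau [-0.1   0.09 -0.07] op 0.0132
[ 0.283 -0.139  2.056  0.     1.194 -0.954]
```

View pics/w6.png

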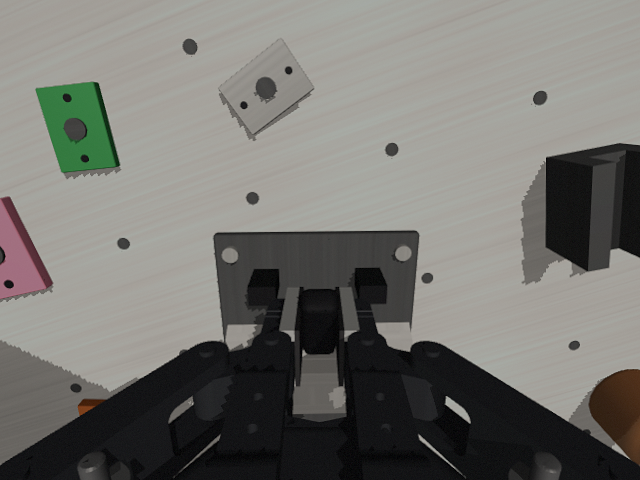

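>>> step_arm:
  moves:
    - [0,0.005,-0.002,0.007,0]
    - [0,0.006,-0.002,0.007,0]
    - [0,0.006,-0.002,0.006,0]
    - [0,0.007,-0.002,0.006,0]
    - [0,0.007,-0.003,0.005,0]
    - [0,0.007,-0.002,0.004,0]
    - [0,0.008,-0.003,0.003,0]
    - [0,0.008,-0.003,0.003,0]
    - [0,0,0,0,0]

```text
t: 10.07
tool_pos: [0.5058, 0.1894, 0.1276]
tool_rot: [0.518, 3.078, 0.023]
contact_force: [-0.3, 1.8, -4.1]
opening: 0.0133
```

```bash
python3 -c "
from h import *
st();print(ctrl.get_obs()['q'].round(3))"
```

```text
t 10.07 pos [0.5058 0.1894 0.1276] ydir 70.88 zt [ 0.023  0.011 -1.   ] local [0.0787 0.0002 0.0826] F [-0.3  1.8 -4.1] tau [-0.1   0.4  -0.09] op 0.0133
[ 0.217 -0.08   1.922  0.006  1.274 -1.021]
```

>>> step_arm:
  moves:
    - [0,0.008,-0.003,0.002,0]
    - [0,0.008,-0.003,0.002,0]
    - [0,0.009,-0.003,0,0]
    - [0,0.008,-0.003,0,0]
    - [0,0.008,-0.003,-0.001,0]
    - [0,0.008,-0.003,-0.002,0]
    - [0,0.008,-0.003,-0.003,0]
    - [0,0.008,-0.003,-0.003,0]
    - [0,0.008,-0.003,-0.004,0]
    - [0,0.007,-0.002,-0.004,0]
    - [0,0,0,0,0]

```text
t: 11.45
tool_pos: [0.5943, 0.1597, 0.1168]
tool_rot: [0.516, 3.07, 0.03]
contact_force: [0.9, 3.3, -2.0]
opening: 0.0133
```

```bash
python3 -c "
from h import *
st();print(ctrl.get_obs()['q'].round(3));save(ctrl.get_image('scene'),'s3.png')"
```

```text
t 11.45 pos [0.5943 0.1597 0.1168] ydir 70.94 zt [ 0.031  0.014 -0.999] local [0.172  0.0008 0.0718] F [ 0.9  3.3 -2. ] tau [ 0.5   0.07 -0.03] op 0.0133
[ 0.137  0.104  1.757  0.01   1.248 -1.104]
```

View pics/s3.png

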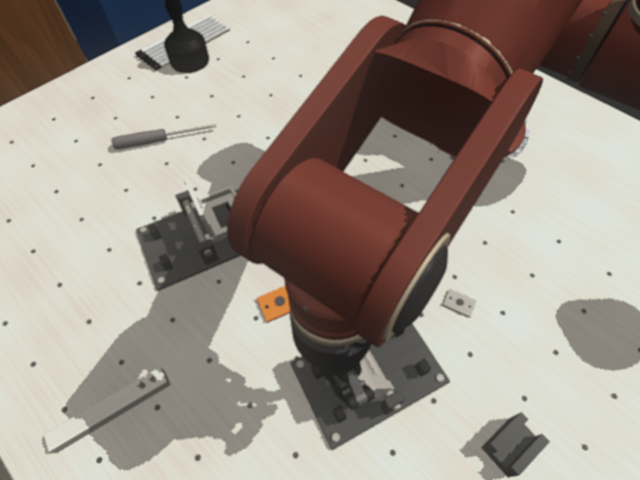

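>>> step_arm:
  moves:
    - [0,0.007,-0.002,-0.006,0]
    - [0,0.007,-0.002,-0.006,0]
    - [0,0.006,-0.002,-0.007,0]
    - [0,0.006,-0.002,-0.007,0]
    - [0,0.004,-0.002,-0.008,0]
    - [0,0.004,-0.001,-0.008,0]
    - [0,0.003,-0.001,-0.009,0]
    - [0,0,0,0,0]

```text
t: 12.5
tool_pos: [0.6385, 0.1448, 0.0657]
tool_rot: [0.514, 3.058, 0.028]
contact_force: [3.1, 0.9, 0.9]
opening: 0.013
```

```bash
python3 -c "
from h import *
st();print(ctrl.get_obs()['q'].round(3))"
```

```text
t 12.5 pos [0.6385 0.1448 0.0657] ydir 70.93 zt [ 0.043  0.011 -0.999] local [0.2187 0.001  0.0207] F [3.1 0.9 0.9] tau [ 0.1  -0.35  0.01] op 0.013
[ 0.107  0.242  1.693  0.007  1.162 -1.133]
```

>>> step_arm:
  moves:
    - [0,0,0,-0.009,0]
    - [0,0,0,-0.009,0]
    - [0,-0.001,0,-0.009,0]
    - [0,-0.001,0,-0.008,0]
    - [0,0,0,-0.005,0]
    - [0,0,0,0,0]

```text
t: 13.25
tool_pos: [0.6449, 0.1428, 0.0273]
tool_rot: [0.511, 3.037, 0.029]
contact_force: [4.4, -0.9, 1.5]
opening: 0.0131
```

```bash
python3 -c "
from h import *
st();print(ctrl.get_obs()['q'].round(3));save(ctrl.get_image('scene'),'s4.png');wrist('w7.png')"
```

```text
t 13.25 pos [0.6449 0.1428 0.0273] ydir 70.96 zt [ 0.064  0.009 -0.998] local [ 0.2253  0.0012 -0.0177] F [ 4.4 -0.9  1.5] tau [ 0.03 -0.38  0.05] op 0.0131
[ 0.105  0.293  1.706  0.002  1.079 -1.134]
```

View pics/s4.png

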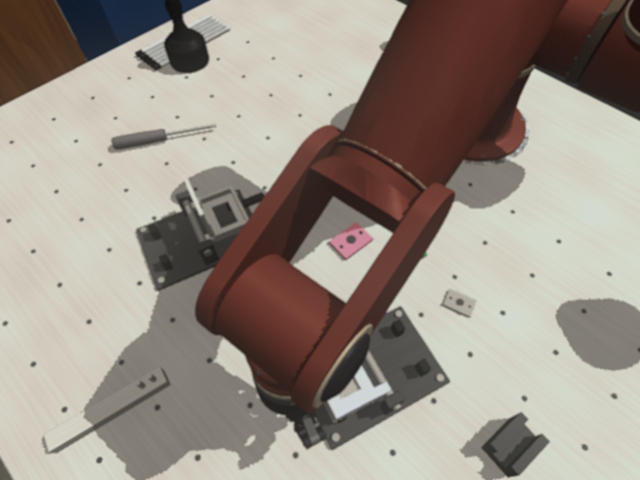

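View pics/w7.png

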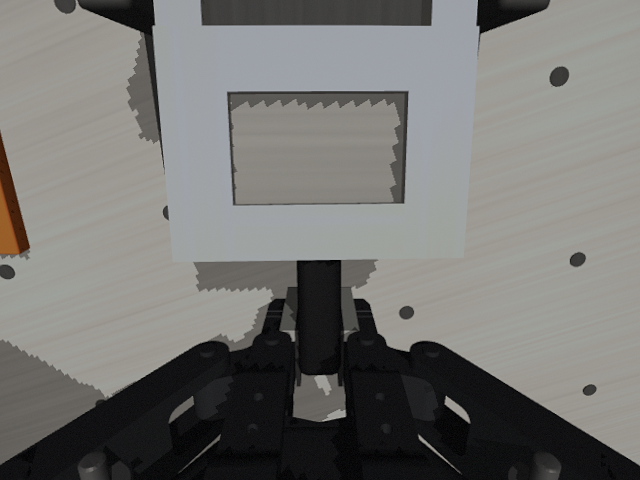

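>>> step_arm:
  moves:
    - [0,0,0,-0.003,0]
    - [0,0,0,-0.003,0]
    - [0,0,0,-0.002,0]

```text
t: 13.72
tool_pos: [0.6448, 0.1428, 0.0184]
tool_rot: [0.51, 3.037, 0.029]
contact_force: [4.2, -0.8, 1.2]
opening: 0.0128
```

```bash
python3 -c "
from h import *
st()"
```

```text
t 13.72 pos [0.6448 0.1428 0.0184] ydir 70.98 zt [ 0.064  0.008 -0.998] local [ 0.2253  0.0012 -0.0266] F [ 4.2 -0.8  1.2] tau [-0.05 -0.37 -0.01] op 0.0128
```

>>> step_arm:
  moves:
    - [0.45,0,0,0,0]
    - [0.45,0,0,0,0]
    - [0.45,0,0,0,0]
    - [0.45,0,0,0.03,0]
    - [0.45,0,0,0.05,0]
    - [0.45,0,0,0.05,0]
    - [0.3,0.02,-0.03,0.02,0]
    - [0.3,0,0,0,0]
    - [0,0,0,0,0]

```text
t: 14.85
tool_pos: [0.6557, 0.1132, 0.166]
tool_rot: [0.511, 3.056, 0.024]
contact_force: [-0.1, -1.0, 0.3]
opening: 0.0088
```

```bash
python3 -c "
from h import *
st();save(ctrl.get_image('scene'),'s5.png');wrist('w8.png');im=ctrl.get_image('top');a=im['color'][60:280,80:340,::-1];cv2.imwrite('pics/t5.png',cv2.resize(a,None,fx=2.5,fy=2.5))"
```

```text
t 14.85 pos [0.6557 0.1132 0.166 ] ydir 71.04 zt [ 0.045  0.008 -0.999] local [ 0.2451 -0.0233  0.121 ] F [-0.1 -1.   0.3] tau [-0.03 -0.02 -0.08] op 0.0088
```

View pics/w8.png

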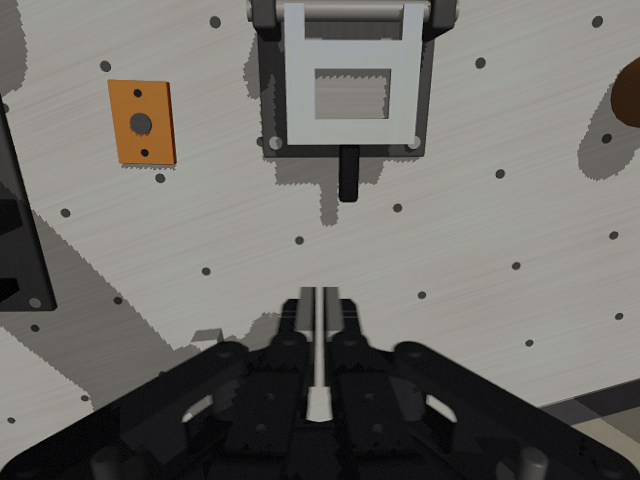

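View pics/s5.png

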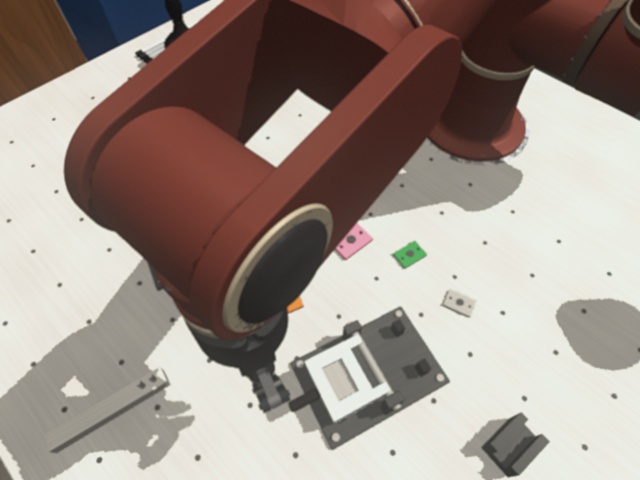

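View pics/t5.png

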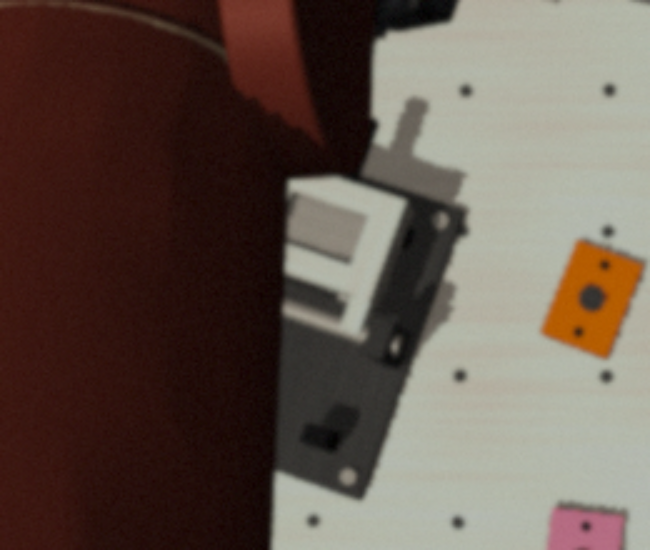

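```bash
cat > chk2.py <<'E'
from fit import *
p=np.load('p.npy')
im,o=wrist('w9.png');st()
def Q(v,th):
    a=np.radians(th);x,z=v[0]-.108,v[2];return W(p,(.108+x*np.cos(a)+z*np.sin(a),v[1],-x*np.sin(a)+z*np.cos(a)))
for th in(180,175,170,165,160):
    print(th,[proj(im,Q(v,th)).round(0).tolist() for v in((-.014,0,-.005),(.028,.042,-.01),(.028,-.042,-.01),(.028,-.042,.012))])
E
python3 chk2.py; python3 -c "
import cv2
a=cv2.imread('pics/w9.png')[0:230,220:480];cv2.imwrite('pics/w9z.png',cv2.resize(a,None,fx=2.5,fy=2.5,interpolation=2))"
```

```text
t 15.05 pos [0.6554 0.1134 0.1653] ydir 71.07 zt [ 0.044  0.008 -0.999] local [ 0.2448 -0.0233  0.1203] F [ 0.8 -0.1 -0.4] tau [-0.01  0.03  0.03] op 0.0
180 [[348.0, 204.0], [413.0, 145.0], [287.0, 145.0], [289.0, 142.0]]
175 [[350.0, 207.0], [416.0, 144.0], [287.0, 145.0], [289.0, 144.0]]
170 [[352.0, 209.0], [420.0, 142.0], [286.0, 143.0], [288.0, 145.0]]
165 [[353.0, 209.0], [423.0, 139.0], [285.0, 140.0], [287.0, 146.0]]
160 [[355.0, 207.0], [426.0, 135.0], [284.0, 136.0], [287.0, 145.0]]
```

View pics/w9z.png

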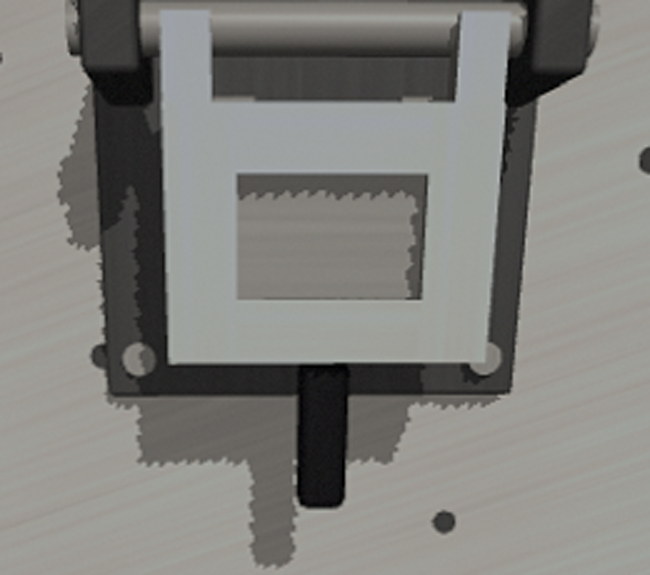

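>>> step_arm:
  moves:
    - [0,-0.027,0.034,-0.04,0]
    - [0,0,0,-0.04,0]
    - [0,0,0,-0.012,0]
    - [0,0,0,0,0]

```text
t: 15.55
tool_pos: [0.6261, 0.1496, 0.07]
tool_rot: [0.509, 3.059, 0.023]
contact_force: [0.4, 0.1, 0.6]
opening: 0.0003
```

```bash
python3 -c "
from h import *
st()"
```

```text
t 15.55 pos [0.6261 0.1496 0.07  ] ydir 71.15 zt [ 0.042  0.008 -0.999] local [0.2054 0.0015 0.025 ] F [0.4 0.1 0.6] tau [0.   0.03 0.01] op 0.0003
```

>>> step_arm:
  moves:
    - [0,0,0,-0.01,0]
    - [0,0,0,-0.006,0]
    - [0,0,0,-0.003,0]
    - [0,0,0,-0.002,0]

```text
t: 16.05
tool_pos: [0.6295, 0.1493, 0.0521]
tool_rot: [0.509, 3.052, 0.026]
contact_force: [0.2, -0.7, -0.1]
opening: 0.0002
```

```bash
python3 -c "
from h import *
st()"
```

```text
t 16.05 pos [0.6295 0.1493 0.0521] ydir 71.1 zt [ 0.049  0.009 -0.999] local [0.2087 0.0023 0.0071] F [ 0.2 -0.7 -0.1] tau [ 0.03  0.03 -0.03] op 0.0002
```

>>> step_arm:
  moves:
    - [0,0,0,-0.002,0]
    - [0,0,0,-0.002,0]
    - [0,0,0,-0.002,0]

```text
t: 16.42
tool_pos: [0.63, 0.1493, 0.0501]
tool_rot: [0.509, 3.053, 0.025]
contact_force: [-6.3, -1.0, 12.2]
opening: 0.0001
```

```bash
python3 -c "
from h import *
st()"
```

```text
t 16.43 pos [0.63   0.1493 0.0501] ydir 71.1 zt [ 0.048  0.009 -0.999] local [0.2091 0.0025 0.0051] F [-6.3 -1.  12.2] tau [-0.18  1.22 -0.01] op 0.0001
```

>>> step_arm:
  moves:
    - [0,0,0,0.03,0]
    - [0,0,0,0.06,0]
    - [0,0,-0.05,0.05,0]
    - [0,0,-0.06,0.03,0]
    - [0,0,-0.06,0,0]
    - [0,0,-0.06,0,0]
    - [0,0,-0.06,0,0]
    - [0,0,0,0,0]
    - [0,0,0,0,0]

```text
t: 17.55
tool_pos: [0.6287, -0.1399, 0.2214]
tool_rot: [0.504, 3.047, 0.022]
contact_force: [0.1, -0.0, 0.6]
opening: -0.0003
```

```bash
python3 -c "
from h import *
st();
im=ctrl.get_image('scene');a=im['color'][280:450,280:470,::-1];cv2.imwrite('pics/s6.png',cv2.resize(a,None,fx=3.4,fy=3.4,interpolation=2));im=ctrl.get_image('top');save(im,'t6f.png');a=im['color'][100:280,100:300,::-1];cv2.imwrite('pics/t6.png',cv2.resize(a,None,fx=3.2,fy=3.2,interpolation=2))"
```

```text
t 17.55 pos [ 0.6287 -0.1399  0.2214] ydir 71.26 zt [ 0.054  0.005 -0.999] local [ 0.3016 -0.2715  0.1764] F [ 0.1 -0.   0.6] tau [-0.01  0.02 -0.01] op -0.0003
```

View pics/s6.png

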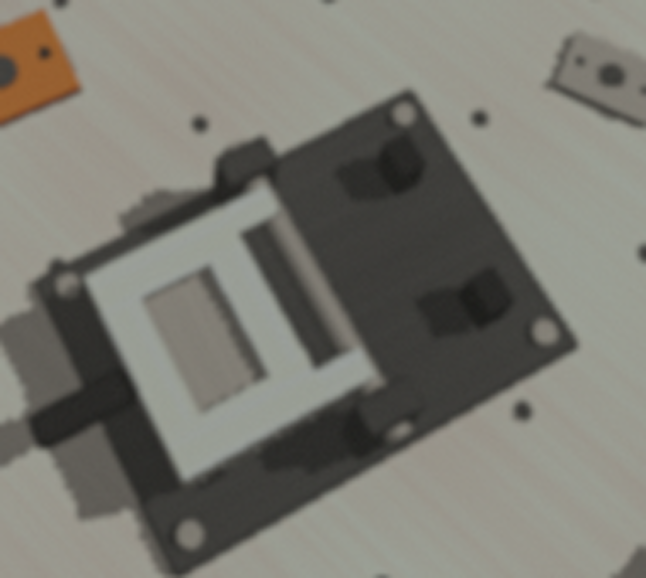

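View pics/t6.png

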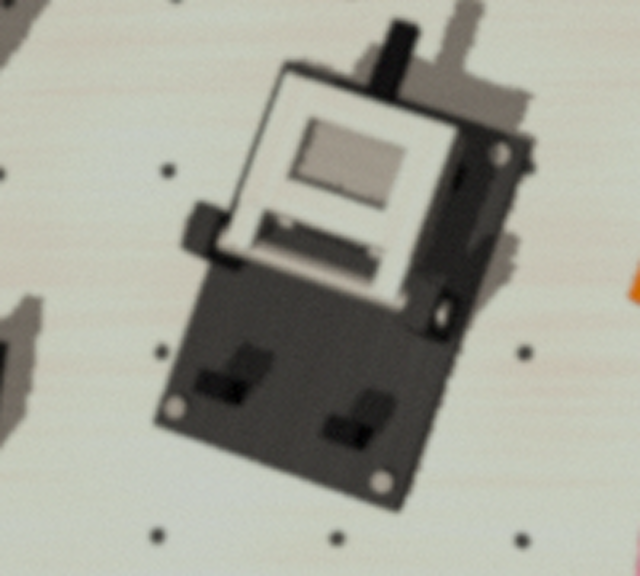

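```bash
python3 -c "
from h import *
print(ctrl.finish_job());st()"
```

```text
the job is handed in; nothing more can be done
None
the job is handed in; nothing more can be done
```

The loaded holder now lies bottom up on its far side, with its lid shut and the plate still inside. I handed the job in at about 17.7 s of the 51 s allowed.

- **Lid:** I pushed it down from its far face with the shut fingers. I pressed until it stopped with its outer face at 57 mm, the shut height, at about 19 N.
- **Turning:** I gripped the tongue with 30 N and led it over the axle in an arc, with forces staying under about 6 N. Then I let go and pressed the tongue down to its stop. It met firm contact at 50 mm, the height for a full 180 degrees, at about 12 N.
- **Last checks:** The scene and top pictures show the tray bottom up and level, and the plate visible through the window in its underside. The arm was well clear and touching nothing. I did not look at the lid's rim from the side after the turn, so the lid staying shut is inferred from the turned tray lying level on its stop.
- **Disagreements:** Before that last press, the wrist picture fitted 175 to 180 degrees equally well, so I pressed to make sure. The pads also slid about 10 mm outward along the tongue during the second half of the swing, with no visible effect.
- **Spare holder:** I never commanded the arm near it at working height. I did not compare its pose before and after.

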